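Count three mast nuts on the counting tray

TASK

Count out three of the five nuts on the counting tray: sweep exactly three across the deck into the trough (slide them, never pick them up), press the stiff trough lid fully shut without forcing it, and only then sweep the two extra nuts off the opposite edge back into the stock bin. Then raise the trough by its bar so that the counted three pour out of its spout into the dish, and lower it back to rest with the lid still shut. Leave the bin, the dish and the other things on the bench where they are.

Things in the scene. Friction and masses are not known exactly. Their poses are not given: they have to be found in the camera images.
- tray: Counting tray: green-painted sheet-metal stand fixed to the bench, deck top 102 mm above it. Origin: on the bench under the deck; x points across the deck from the stock bin to the trough, y along the trough towards its spout, z up. The deck spans x -66 to +60, y -100 to +100 mm; its two ends in y have low rims (5 mm wide, 8 mm above the deck), its two edges in x are open.
- deck_bin_edge (a point): Middle of the deck's open edge above the stock bin: tray x -66, y 0, z 102 mm. Nuts pushed over it drop into the bin.
- trough_in (a point): Centre of the trough's inner floor: tray x 92, y 0, z 63 mm at rest. The aluminium trough lies along the deck's other open edge (x = +60 mm), 200 mm long, inside 54 mm wide (tray x 65 to 119 mm) and 34 mm deep, open at its spout end (y = +100 mm), closed at the other.
- trough_bar (a point): Middle of the trough's round black bar, 10 mm thick, along the tray's x, 48 mm free between its two arms. At rest at tray x 92, y -145, z 93 mm, 45 mm clear of the trough's closed end. Can be pinched from above; it can turn between the fingers while it is raised.
- trough_pivot (a point): Middle of the trough's pivot line under the spout lip: tray x 92, y 100, z 60 mm; the pivot line runs along the tray's x. The bar is 245 mm from it along the trough and 33 mm above it.
- trough (a joint): Angle of the trough about its pivot, rad: 0 at rest (level), grows as the bar end is raised, hard stop at 1.05. It falls back by its weight (0.35 kg) if let go. The nuts slide out at an angle that depends on their friction, for sure near the stop.
- lid_hinge (a point): Middle of the lid's hinge line, on the trough's outer rim at x 122, y 0, z 97 mm in the tray's frame with the trough at rest; the hinge runs along the tray's y.
- lid_edge (a point): Middle of the lid's free edge, 60 mm from the hinge. The lid is a clear plate 60 x 200 mm, 4 mm thick, with a dark strip on this edge. Shut, it covers the whole trough with its top 1 mm below the deck.
- lid (a joint): Lid angle, rad: 0 fully shut, grows as it opens; it starts at 1.7 to 2.1, leaning back away from the deck. The hinge is stiff: the lid stays where it is left, and resists with about 8 N at its free edge (more nearer the hinge) all the way; it seats on a hard stop, felt as a further rise of the force. Pressing with more than 40 N would force it.
- bin: Black stock bin, open box 100 x 215 x 55 mm, walls 4 mm, standing loose on the bench under the tray's edge at x = -66 mm, its length along the tray's y. Origin: centre of its underside.
- dish: Steel dish, square open box 110 x 110 x 45 mm, walls 4 mm, standing loose on the bench under the trough's spout. Origin: centre of its underside.
- handset: Bystander: handheld radio lying on the bench, body 110 x 56 x 32 mm with a 90 mm stub aerial along +x. Origin: centre of the underside of its body.
- mug: Bystander: white mug, 80 mm wide, 90 mm tall. Origin: centre of its underside.
- driver: Bystander: screwdriver 190 mm long lying along its x, blade to +x. Origin: on its underside.
- nut0: One of five alike steel hex nuts, 24 mm across flats, 27.7 mm across corners, 14 mm high, about 34 g, lying flat on the deck one beside another along the tray's y (centres about 36 mm apart in y), each at its own x. Origin: centre of its lower face; z is its bore axis.
- nut1: One of five alike steel hex nuts, 24 mm across flats, 27.7 mm across corners, 14 mm high, about 34 g, lying flat on the deck one beside another along the tray's y (centres about 36 mm apart in y), each at its own x. Origin: centre of its lower face; z is its bore axis.
- nut2: One of five alike steel hex nuts, 24 mm across flats, 27.7 mm across corners, 14 mm high, about 34 g, lying flat on the deck one beside another along the tray's y (centres about 36 mm apart in y), each at its own x. Origin: centre of its lower face; z is its bore axis.
- nut3: One of five alike steel hex nuts, 24 mm across flats, 27.7 mm across corners, 14 mm high, about 34 g, lying flat on the deck one beside another along the tray's y (centres about 36 mm apart in y), each at its own x. Origin: centre of its lower face; z is its bore axis.
- nut4: One of five alike steel hex nuts, 24 mm across flats, 27.7 mm across corners, 14 mm high, about 34 g, lying flat on the deck one beside another along the tray's y (centres about 36 mm apart in y), each at its own x. Origin: centre of its lower face; z is its bore axis.

How it is judged:
By the outcome, as a careful person would: the job done as asked, in the order asked, and still so for the second after the job is handed in, with the robot touching nothing.
It also fails if it takes over 72 s, if anything falls off the work surface, if the arm or the gripper's body presses on something with over 40 N, if the wrist force passes 120 N, or if a joint passes its speed limit or range.

ROBOT

A 6-joint arm with a two-finger parallel gripper is mounted at the origin on the work surface. World frame = base frame: x ahead of the robot, y to its left, z up, the work surface at z = 0. Lengths are in m, angles in rad, forces in N, time in s.
With the tool pointing down it reaches from about 0.3 to 0.875 m from the base axis. Payload 6.4 kg.
Tool frame: the origin (TCP) lies at the very end of the fingers, on their centre line; the grasp point (between the pads) lies 19 mm behind it; z points along the fingers, y is the direction in which the jaws open and shut (so a half turn about z gives the same grasp; the last joint's range is limited). The gripper opens to 85 mm and grips with 20 to 120 N. Pads are 22 mm wide; open, the fingers measure 114 mm over their backs; the gripper's body (76 mm by 85 mm) begins 54 mm behind the grasp point. The pads swing forward as they close: fully open they stand 13 mm farther back than shut.
Start: joints at [1.129, 0.181, 1.607, -0, 1.354, -0.206], TCP at [0.134, 0.559, 0.231] pointing down, gripper open.
Joint ranges: [-2.99, 2.99], [-0.89, 2.07], [0.3, 2.58], [-1.14, 4.28], [0, 2.63], [-3.12, 3.12]. Speed limits (rad/s): [2.57, 2.57, 3.01, 3.14, 3.14, 3.14].

INTERFACE

Orientations are given as a unit quaternion [w, x, y, z].
In Python, from station import r, viewer, models gives the robot as it stands.
- The arm moves only by the tool drive_tool, never from a script. Its argument "moves" is a list of rows, each a list of 7 numbers: the shift along the tool's x, y, z each as a share of 0.4 m, from -1 to 1, then the turn, a rotation vector about the tool's x, y, z each as a share of 180 degrees, from -1 to 1, then the opening, from 0 (shut) to 1 (fully open). A call has 1 to 12 rows; each row shifts and turns the pose as measured when the row begins, along the tool's axes as they then stand; what a row does not reach is not made up. A row lasts 1/12 s, in which the tool goes at most 41.7 mm and 7.16 degrees, less where a joint would pass 70% of its speed; a pose out of reach is approached as far as the arm can. A call with a number of a shift or a turn outside -1 to 1 is refused whole. A call with a gripper value outside its range is refused whole. The fingers move at their own pace and stop on an object; "squeeze" is the grip in N (left out, the last holds). Time passes only in rows, so rows that do not move let the fingers close. It gives the time, the measured TCP pose, the force and the opening at its end, in the units of the state.
- r.observe(): the state, without advancing time (a new reading comes with each control period).
- viewer.snapshot(name): name is "scene" or "top"; returns the picture (400x640x3 uint8, red, green, blue); there is no depth.
- viewer.calibration(name): a dict with "fx", "fy", "cx", "cy" (pixels), "rvec" (rotation vector, rad) and "tvec" (3), from world to camera coordinates, as OpenCV has them. Camera axes: x right, y down, z forward; pixel columns grow to the right and rows downward; lengths in m; the calibration is good to about 2 mm. A picture is of the moment at which its call begins. calibration takes no time and is no camera call.
- r.sign_off(): hands the job in, once; it reports no verdict.
Trained networks look in the newest picture that a camera, given by its name, has taken for a name from the list of things; names that differ only in an ending like _2 or _b are one class to them, and where a whole thing is asked for, a point or a joint stands for the part that bears it (a point fixed in the world has none). Each returns a list of dicts, best first, with "score" (0 to 1); they miss things now and then, are a little off and sometimes report something else, mostly with a low value. They report only what shows in the picture. A call takes as long as a camera call.
- models.search_frame(target, camera): "position" ([x, y, z] in m, in world coordinates, good to about 4 mm: the middle of the surface that is visible of it).
- models.regions_of(target, camera): "pixels" (400x640 bool, what is visible of it).
- models.tip_of(target, camera): "position" ([x, y, z] in m, in world coordinates, good to about 4 mm: a listed point, or the origin of a listed thing).
The state is a dict: "time_s": time; "qpos": joint angles; "dq": joint speeds; "joint_efforts": joint torques, N m; "position": TCP position; "eef_rot": TCP orientation; "contact_force": force on the tool from outside, world axes, zero at the start; "ft_torque": the same for the moment, N m; "gripper_width": finger opening in m.
Only numpy, scipy, OpenCV 4.12 (cv2) and the standard library are available. Lean on these libraries where they do the work, as an engineer would, in place of code of your own. Each camera call takes 0.05 s, during which the arm holds its last target. There are 200 camera calls.

## Working session

There is one attempt and no reset: what is moved stays moved. The work goes in short steps, Python scripts to look and compute and a tool call to move; the robot and the scene stay as the last step left them, time stands still between calls to the robot, and variables do not carry over. Pictures are saved under pics/ and viewed, about 8 in all and at most 12, crops included, and the job is handed in when it is done.

Besides the shell and the picture viewer there is one more tool, called after ">>>" as name(argument=value, ...), one argument or row to a line, values as JSON. drive_tool: Moves the arm, as the interface text tells. Shift numbers are shares of 0.4 m and turn numbers shares of 180 degrees, none past 1 either way. Its arguments: {"type":"object","properties":{"moves":{"type":"array"},"squeeze":{"type":"number"}},"required":["moves"]}

```bash
mkdir -p pics; ls; cat > h.py <<'E'
import numpy as np, cv2
from scipy.spatial.transform import Rotation as R
from station import r, viewer, models
def cal(n):
    c=viewer.calibration(n); K=np.array([[c['fx'],0,c['cx']],[0,c['fy'],c['cy']],[0,0,1]]); return K,R.from_rotvec(np.ravel(c['rvec'])).as_matrix(),np.ravel(c['tvec'])
def proj(n,P):
    K,M,t=cal(n); q=(np.atleast_2d(P)@M.T+t)@K.T; return q[:,:2]/q[:,2:]
def unproj(n,uv,z):
    K,M,t=cal(n); d=np.c_[np.atleast_2d(uv),np.ones(len(np.atleast_2d(uv)))]@np.linalg.inv(K).T@M; o=-M.T@t
    return o+d*((z-o[2])/d[:,2])[:,None]
def snap(n,f,crop=None,s=1):
    im=viewer.snapshot(n); 
    o=im if crop is None else im[crop[1]:crop[3],crop[0]:crop[2]]
    cv2.imwrite(f'pics/{f}.png',cv2.resize(o,None,fx=s,fy=s,interpolation=cv2.INTER_CUBIC)[:,:,::-1]); return im
E
python3 - <<'E'
from h import *
np.set_printoptions(precision=4,suppress=True)
a=snap('scene','s0');b=snap('top','t0')
for n in ['scene','top']:
    K,M,t=cal(n); print(n,K[0,0],'campos',-M.T@t)
for n in ['tray','deck_bin_edge','trough_in','trough_bar','trough_pivot','lid_hinge','lid_edge','bin','dish','handset','mug','driver','nut0']:
  for c in ['top','scene']:
    print(n,c,[(np.round(d['position'],4).tolist(),round(d['score'],2)) for d in models.tip_of(n,c)][:6])
s=r.observe(); print({k:np.round(v,4) for k,v in s.items()})
E
```

```text
pics
scene 397.2539036664065 campos [ 0.9391 -0.4193  0.8929]
top 422.9999035156953 campos [ 0.3027 -0.0044  1.3302]
tray top [([0.5192, 0.0546, 0.0029], 0.6)]
tray scene [([0.52, 0.0497, 0.0018], 0.86)]
deck_bin_edge top [([0.4528, 0.0508, 0.1037], 0.79), ([0.5157, 0.0536, 0.0004], 0.19)]
deck_bin_edge scene [([0.4492, 0.0429, 0.1018], 0.78)]
trough_in top [([0.6147, 0.0478, 0.0661], 0.83)]
trough_in scene [([0.6185, 0.0499, 0.0624], 0.66)]
trough_bar top [([0.6126, -0.0975, 0.0918], 0.98)]
trough_bar scene [([0.6106, -0.0922, 0.0973], 0.79)]
trough_pivot top [([0.6126, 0.1514, 0.0594], 0.93)]
trough_pivot scene [([0.615, 0.1496, 0.0621], 0.88)]
lid_hinge top [([0.6431, 0.0478, 0.0969], 0.77), ([0.5023, 0.449, -0.0028], 0.61), ([0.6626, 0.0494, 0.1529], 0.41)]
lid_hinge scene [([0.6404, 0.0476, 0.0956], 0.57), ([0.3623, -0.3898, -0.0043], 0.56)]
lid_edge top [([0.6593, 0.0498, 0.1504], 0.84), ([0.6133, 0.1543, 0.0644], 0.34), ([0.5173, 0.0562, -0.0043], 0.16)]
lid_edge scene [([0.6635, 0.0498, 0.1552], 0.59)]
bin top [([0.4025, 0.0485, -0.0017], 0.86)]
bin scene [([0.4022, 0.0495, -
[... 674 characters left out ...]
316, 0.085, 0.1056], 0.46)]
nut0 scene [([0.5112, -0.0207, 0.103], 0.66), ([0.5112, 0.0489, 0.1027], 0.6), ([0.5388, 0.0836, 0.0997], 0.6), ([0.504, 0.0112, 0.1004], 0.48), ([0.4893, 0.1273, 0.0991], 0.38)]
{'time_s': np.float64(1.4), 'qpos': array([ 1.1287,  0.1808,  1.607 ,  0.    ,  1.3538, -0.2063]), 'dq': array([ 0.0003, -0.0006,  0.0008, -0.0011,  0.0011, -0.0016]), 'joint_efforts': array([  0.0011, -44.4838, -35.1676,  -0.0001,   0.0006,   0.    ]), 'position': array([0.1343, 0.5591, 0.2313]), 'eef_rot': array([-0.    ,  0.1176,  0.9931, -0.    ]), 'contact_force': array([-0.353 ,  1.4277,  0.4546]), 'ft_torque': array([ 0.0001, -0.0433, -0.0181]), 'gripper_width': np.float64(0.0854)}
```

```bash
python3 -c "
import cv2,numpy as np
cv2.imwrite('pics/b0.png',np.vstack([cv2.imread('pics/s0.png'),cv2.imread('pics/t0.png')])[:, :])
im=cv2.imread('pics/b0.png');print(im.shape);cv2.imwrite('pics/b0.png',cv2.resize(im,(480,600)))"
```

```text
(800, 640, 3)
```

View pics/t0.png

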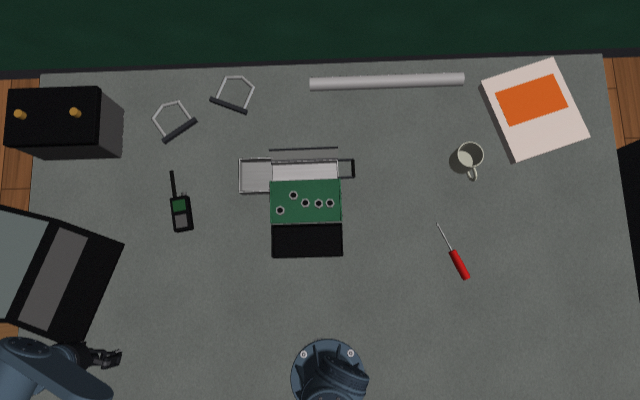

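View pics/s0.png

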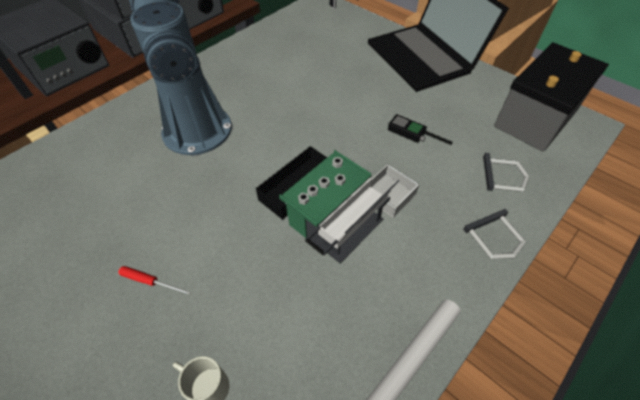

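The top view shows the tray squared up with the world frame. The deck is at about px (270–340, 181–222), with the bin below it, and the trough and open lid above it at rows 150–178. The dish is at (255, 175) and the bar at (347, 168). The five nuts are at about (280,210), (293,195), (305,203), (318,203) and (330,202). The scene view agrees with this. I put the tray origin at about (0.520, 0.050) with yaw near 0, and I'll sweep the three nuts at the −y end.

>>> drive_tool(
  moves=[
    [0,0,0,0,0,-0.0375,0],
    [0,0,0,0,0,-0.0375,0],
    [-0.05,-0.086,0,0,0,0,0],
    [-0.05,-0.086,0,0,0,0,0],
    [-0.05,-0.086,0,0,0,0,0],
    [-0.05,-0.086,0,0,0,0,0],
    [-0.05,-0.086,0,0,0,0,0],
    [-0.05,-0.086,0,0,0,0,0],
    [-0.05,-0.086,0,0,0,0,0],
    [-0.05,-0.086,0,0,0,0,0],
    [-0.05,-0.086,0,0,0,0,0],
    [-0.05,-0.086,0,0,0,0,0],
  ],
)

```text
time_s: 2.4
position: [0.3422, 0.2104, 0.2306]
eef_rot: [0.002, -0.014, 1.0, 0.002]
contact_force: [0.5, 0.3, -1.0]
gripper_width: 0.0002
```

```bash
python3 - <<'E'
from h import *
# refine nuts: mask centroid in both views intersected at plane of nut mid/upper surface
for c,z in [('top',0.114),('scene',0.110)]:
    viewer.snapshot(c)
    L=[]
    for d in models.regions_of('nut0',c):
        v,u=np.nonzero(d['pixels']); p=unproj(c,[[u.mean(),v.mean()]],z)[0]; L.append((round(d['score'],2),len(u),np.round(p[:2]*1000,1).tolist()))
    print(c,L)
s=r.observe(); print(s['time_s'],s['position'],s['eef_rot'])
E
```

```text
top [(0.65, 53, [506.1, 10.0]), (0.5, 44, [489.3, 122.3]), (0.49, 57, [531.1, 83.1]), (0.38, 75, [510.2, 49.2])]
scene [(0.6, 117, [507.9, -23.0]), (0.58, 94, [511.3, 48.0]), (0.58, 99, [535.4, 82.3]), (0.58, 79, [491.5, 122.0])]
2.6 [0.34233243 0.21108177 0.23040227] [ 0.00138995 -0.01128701  0.99993323  0.00205312]
```

>>> drive_tool(
  moves=[
    [0,0,0,0,0,0.0072,0],
    [-0.0475,-0.0833,0,0,0,0,0],
    [-0.0475,-0.0833,0,0,0,0,0],
    [-0.0475,-0.0833,0,0,0,0,0],
    [-0.0475,-0.0833,0,0,0,0,0],
    [-0.0475,-0.0833,0,0,0,0,0],
    [-0.0475,-0.0833,0,0,0,0,0],
    [-0.0475,-0.0833,0,0,0,0,0],
    [0,0,0.08,0,0,0,0],
    [0,0,0.08,0,0,0,0],
    [0,0,0.07,0,0,0,0],
    [0,0,0,0,0,0,0],
  ],
)

```text
time_s: 3.6
position: [0.4839, -0.0084, 0.1364]
eef_rot: [0.005, -0.016, 1.0, 0.003]
contact_force: [-2.1, 0.1, -0.2]
gripper_width: 0.0003
```

>>> drive_tool(
  moves=[
    [0.022,-0.035,0,0,0,0.01,0],
    [0,0,0.04,0,0,0,0],
    [0,0,0.03,0,0,0,0],
    [0,0,0,0,0,0,0],
  ],
)

```text
time_s: 3.93
position: [0.4763, -0.0156, 0.1091]
eef_rot: [0.005, -0.005, 1.0, 0.004]
contact_force: [-0.6, -0.3, -0.3]
gripper_width: -0.0001
```

>>> drive_tool(
  moves=[
    [0.003,-0.02,0.006,0,0,0,0],
    [0,0,0.004,0,0,0,0],
    [0,0,0,0,0,0,0],
  ],
)

```text
time_s: 4.18
position: [0.4767, -0.022, 0.107]
eef_rot: [0.006, -0.007, 1.0, 0.004]
contact_force: [0.6, 1.0, -0.6]
gripper_width: 0.0002
```

>>> drive_tool(
  moves=[
    [-0.025,0,0,0,0,0,0],
    [-0.025,0,0,0,0,0,0],
    [-0.025,0,0,0,0,0,0],
    [-0.025,0,0,0,0,0,0],
    [-0.025,0,0,0,0,0,0],
  ],
)

```text
time_s: 4.6
position: [0.53, -0.0214, 0.111]
eef_rot: [0.008, -0.007, 1.0, 0.003]
contact_force: [-0.2, -0.0, -0.2]
gripper_width: 0.0
```

>>> drive_tool(
  moves=[
    [-0.02,0,0.01,0.002,0.005,0.0045,0],
    [-0.025,0,0.005,0,0,0,0],
    [-0.025,0,0.003,0,0,0,0],
    [-0.025,0,0.003,0,0,0,0],
    [-0.015,0,0,0,0,0,0],
    [0,0,0,0,0,0,0],
  ],
)

```text
time_s: 5.1
position: [0.5828, -0.0219, 0.1063]
eef_rot: [0.003, 0.001, 1.0, -0.001]
contact_force: [-0.5, -0.6, 0.7]
gripper_width: 0.0003
```

```bash
python3 - <<'E'
from h import *
snap('scene','s1',(230,130,450,280),3)
print(r.observe()['position'])
E
```

```text
[ 0.58222163 -0.02187183  0.10619048]
```

View pics/s1.png

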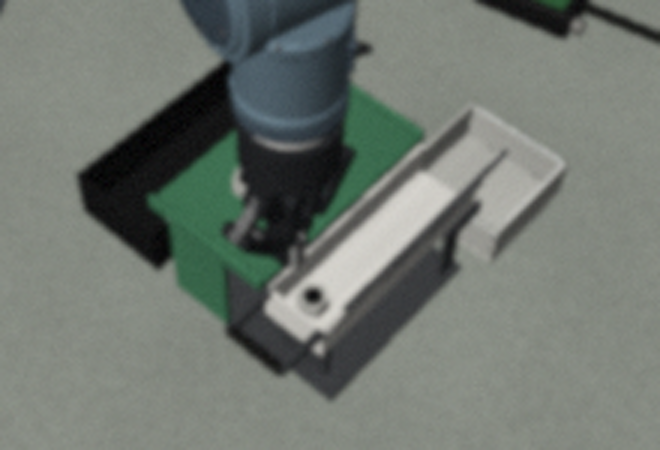

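The first nut is in the trough, at crop px (312, 298). Next is the second nut.

>>> drive_tool(
  moves=[
    [0,0,-0.05,0,0,0,0],
    [0,0,-0.05,0,0,0,0],
    [0.068,0.021,0,0,0,0,0],
    [0.068,0.021,0,0,0,0,0],
    [0.068,0.021,0,0,0,0,0],
    [0.068,0.021,0,0,0,0,0],
    [0,0,0,0,0,0,0],
    [0,0,0,0,0,0,0],
  ],
)

```text
time_s: 5.82
position: [0.4661, 0.0131, 0.1475]
eef_rot: [0.002, 0.001, 1.0, -0.001]
contact_force: [-0.3, -0.2, 0.4]
gripper_width: 0.0004
```

>>> drive_tool(
  moves=[
    [0,0,0.05,0,0,0,0],
    [0,0,0.04,0,0,0,0],
    [0,0,0.01,0,0,0,0],
    [0,0,0,0,0,0,0],
  ],
)

```text
time_s: 6.15
position: [0.4691, 0.0121, 0.109]
eef_rot: [0.005, 0.001, 1.0, -0.002]
contact_force: [1.0, 0.3, 0.1]
gripper_width: -0.0001
```

>>> drive_tool(
  moves=[
    [-0.02,0,0,0,0,0,0],
    [-0.025,0,0.002,0,0,0,0],
    [-0.025,0,0.002,0,0,0,0],
    [-0.025,0,0.002,0,0,0,0],
    [-0.025,0,0.003,0,0,0,0],
  ],
)

```text
time_s: 6.57
position: [0.5238, 0.0109, 0.1089]
eef_rot: [0.007, 0.002, 1.0, -0.002]
contact_force: [0.3, 0.1, -0.5]
gripper_width: -0.0004
```

>>> drive_tool(
  moves=[
    [-0.025,0,0.005,0,0.0045,0,0],
    [-0.025,0,0.003,0,0,0,0],
    [-0.025,0,0.003,0,0,0,0],
    [-0.025,0,0.003,0,0,0,0],
    [-0.025,0,0,0,0,0,0],
    [0,0,0,0,0,0,0],
  ],
)

```text
time_s: 7.07
position: [0.5886, 0.0091, 0.1083]
eef_rot: [0.006, 0.002, 1.0, -0.003]
contact_force: [0.1, 0.2, -0.4]
gripper_width: -0.0
```

>>> drive_tool(
  moves=[
    [0,0,-0.05,0,0,0,0],
    [0,0,-0.05,0,0,0,0],
    [0.068,0.023,0,0,0,0,0],
    [0.068,0.023,0,0,0,0,0],
    [0.068,0.023,0,0,0,0,0],
    [0.068,0.023,0,0,0,0,0],
    [0,0,0,0,0,0,0],
    [0,0,0,0,0,0,0],
  ],
)

```text
time_s: 7.73
position: [0.4819, 0.0468, 0.1514]
eef_rot: [0.009, 0.003, 1.0, -0.004]
contact_force: [-0.3, -0.6, -0.3]
gripper_width: 0.0003
```

>>> drive_tool(
  moves=[
    [0.03,0.007,0.05,-0.0025,0.0058,-0.002,0],
    [0,0,0.045,0,0,0,0],
    [0,0,0.01,0,0,0,0],
    [0,0,0,0,0,0,0],
  ],
)

```text
time_s: 8.07
position: [0.4756, 0.0486, 0.1117]
eef_rot: [0.004, -0.001, 1.0, -0.001]
contact_force: [0.5, 0.4, -0.3]
gripper_width: -0.0002
```

```bash
python3 - <<'E'
from h import *
viewer.snapshot('scene')
print(r.observe()['position'],[(np.round(d['position'],3).tolist(),round(d['score'],2)) for d in models.tip_of('nut0','scene')])
E
```

```text
[0.47588194 0.04846525 0.11207922] [([0.612, -0.018, 0.078], 0.63), ([0.512, 0.049, 0.102], 0.48), ([0.538, 0.082, 0.103], 0.48), ([0.489, 0.125, 0.105], 0.45), ([0.609, 0.015, 0.076], 0.4)]
```

>>> drive_tool(
  moves=[
    [0,0,0.012,0,0,0,0],
    [-0.02,0,0.004,0,0,0,0],
    [-0.025,0,0.003,0,0,0,0],
    [-0.025,0,0.003,0,0,0,0],
    [-0.025,0,0.003,0,0,0,0],
    [-0.025,0,0.003,0,0,0,0],
  ],
)

```text
time_s: 8.67
position: [0.5314, 0.0478, 0.1047]
eef_rot: [0.008, -0.0, 1.0, -0.001]
contact_force: [-0.0, -0.3, 0.9]
gripper_width: -0.0001
```

>>> drive_tool(
  moves=[
    [-0.025,0,0.004,0,0.004,0,0],
    [-0.025,0,0.003,0,0,0,0],
    [-0.025,0,0.003,0,0,0,0],
    [-0.025,0,0.003,0,0,0,0],
    [-0.012,0,0,0,0,0,0],
    [0,0,0,0,0,0,0],
  ],
)

```text
time_s: 9.17
position: [0.5854, 0.0472, 0.1033]
eef_rot: [0.002, -0.0, 1.0, -0.002]
contact_force: [0.0, -0.6, -0.3]
gripper_width: -0.0001
```

>>> drive_tool(
  moves=[
    [0,0,-0.1,0,0,0,0],
    [0,0,-0.1,0,0,0,0],
    [0,0,-0.1,0,0,0,0],
    [0,0,0,0,0,0,0],
  ],
)

```text
time_s: 9.5
position: [0.5852, 0.0477, 0.2235]
eef_rot: [-0.002, -0.0, 1.0, -0.001]
contact_force: [1.5, 1.5, 1.8]
gripper_width: -0.0002
```

```bash
python3 - <<'E'
from h import *
np.set_printoptions(precision=4,suppress=True)
snap('scene','s2',(230,130,450,280),3)
s=r.observe();print(s['time_s'],s['position'],s['eef_rot'],[(np.round(d['position'],3).tolist(),round(d['score'],2)) for d in models.tip_of('nut0','scene')])
for c in ('scene','top'):
  viewer.snapshot(c)
  for n in ['lid_edge','lid_hinge']: print(c,n,[(np.round(d['position'],3).tolist(),round(d['score'],2)) for d in models.tip_of(n,c)])
E
```

```text
9.55 [0.5838 0.0478 0.22  ] [-0.0038 -0.0001  1.     -0.0009] [([0.619, 0.047, 0.079], 0.66), ([0.489, 0.125, 0.103], 0.61), ([0.607, 0.016, 0.076], 0.57), ([0.61, -0.021, 0.076], 0.5), ([0.54, 0.084, 0.102], 0.47)]
scene lid_edge [([0.664, 0.05, 0.156], 0.62)]
scene lid_hinge [([0.66, 0.052, 0.158], 0.65), ([0.641, 0.048, 0.097], 0.6)]
top lid_edge [([0.516, 0.054, 0.001], 0.25)]
top lid_hinge []
```

View pics/s2.png

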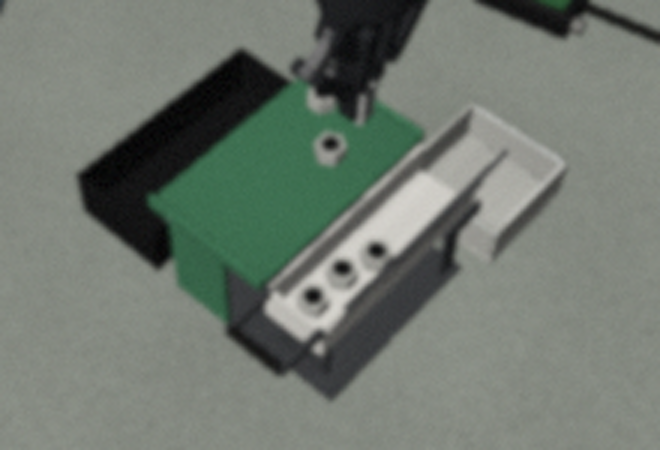

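All three nuts lie in the trough, at crop px (313,297), (342,270) and (376,250). Two are still on the deck, and the lid still leans back. Next I'll move behind the lid.

>>> drive_tool(
  moves=[
    [-0.08,0,0,0,0,0,0],
    [-0.08,0,0,0,0,0,0],
    [-0.08,0,0,0,0,0,0],
    [-0.08,0,0,0,0,0,0],
    [0,0,0,0,0,0,0],
    [0,0,0.06,0,0,0,0],
    [0,0,0.06,0,0,0,0],
    [0,0,0.055,0,0,0,0],
    [0,0,0,0,0,0,0],
  ],
)

```text
time_s: 10.65
position: [0.7044, 0.0488, 0.1233]
eef_rot: [-0.019, 0.0, 1.0, 0.001]
contact_force: [-1.4, 0.6, -0.8]
gripper_width: -0.0
```

>>> drive_tool(
  moves=[
    [0,0,-0.06,0,-0.012,0,0],
    [0.02,0,0,0,0,0,0],
    [0.02,0,0,0,0,0,0],
    [0.02,0,0,0,0,0,0],
    [0,0,0,0,0,0,0],
  ],
)

```text
time_s: 11.07
position: [0.6768, 0.0491, 0.1451]
eef_rot: [-0.005, 0.0, 1.0, 0.001]
contact_force: [-0.3, 0.5, -2.6]
gripper_width: -0.0001
```

>>> drive_tool(
  moves=[
    [0.02,0,0,0,-0.003,0,0],
    [0.02,0,0,0,0,0,0],
    [0.02,0,0,0,0,0,0],
    [0,0,0,0,0,0,0],
  ],
)

```text
time_s: 11.4
position: [0.6603, 0.0488, 0.151]
eef_rot: [0.011, 0.001, 1.0, 0.001]
contact_force: [-0.3, 0.1, 0.7]
gripper_width: 0.0001
```

>>> drive_tool(
  moves=[
    [0.02,0,0.01,0,0.007,0,0],
    [0.02,0,0,0,0,0,0],
  ],
)

```text
time_s: 11.57
position: [0.6503, 0.0483, 0.1511]
eef_rot: [0.007, 0.001, 1.0, 0.001]
contact_force: [8.8, 0.5, -5.7]
gripper_width: 0.0001
```

>>> drive_tool(
  moves=[
    [0.02,0,0.008,0,0.003,0,0],
    [0.02,0,0.01,0,0,0,0],
    [0.02,0,0.01,0,0,0,0],
  ],
)

```text
time_s: 11.82
position: [0.6376, 0.048, 0.1491]
eef_rot: [0.016, 0.001, 1.0, 0.001]
contact_force: [7.8, 1.1, 4.6]
gripper_width: 0.0002
```

>>> drive_tool(
  moves=[
    [0.02,0,0.02,0,0.008,0,0],
    [0.018,0,0.02,0,0,0,0],
    [0.018,0,0.022,0,0,0,0],
  ],
)

```text
time_s: 12.07
position: [0.6288, 0.0472, 0.1371]
eef_rot: [0.019, 0.001, 1.0, -0.001]
contact_force: [5.0, 0.2, 12.4]
gripper_width: -0.0002
```

>>> drive_tool(
  moves=[
    [0.028,0,0.015,0,0.01,0,0],
    [0.025,0,0.02,0,0,0,0],
    [0.02,0,0.025,0,0,0,0],
  ],
)

```text
time_s: 12.32
position: [0.6134, 0.0467, 0.1239]
eef_rot: [0.019, 0.002, 1.0, -0.001]
contact_force: [-0.8, 2.0, 14.3]
gripper_width: -0.0
```

>>> drive_tool(
  moves=[
    [0.015,0,0.025,0,0.01,0,0],
    [0.01,0,0.025,0,0,0,0],
    [0.005,0,0.02,0,0,0,0],
  ],
)

```text
time_s: 12.57
position: [0.6067, 0.0465, 0.1048]
eef_rot: [0.008, 0.002, 1.0, -0.002]
contact_force: [-7.5, 0.6, 13.5]
gripper_width: 0.0001
```

>>> drive_tool(
  moves=[
    [0,0,0.006,0,0.004,0,0],
    [0,0,0.005,0,0,0,0],
  ],
)

```text
time_s: 12.73
position: [0.6067, 0.0465, 0.1032]
eef_rot: [0.001, 0.002, 1.0, -0.002]
contact_force: [-4.3, 0.3, 12.6]
gripper_width: 0.0001
```

>>> drive_tool(
  moves=[
    [0,0,0.008,0,0,0,0],
    [0,0,0.008,0,0,0,0],
  ],
)

```text
time_s: 12.9
position: [0.6064, 0.0465, 0.1007]
eef_rot: [-0.001, 0.001, 1.0, -0.002]
contact_force: [-9.1, 0.2, 24.9]
gripper_width: 0.0
```

>>> drive_tool(
  moves=[
    [0,0,0.007,0,0,0,0],
  ],
)

```text
time_s: 12.98
position: [0.6064, 0.0465, 0.1007]
eef_rot: [-0.002, 0.001, 1.0, -0.002]
contact_force: [-11.6, 0.3, 22.8]
gripper_width: 0.0001
```

The force rose from about 12 to 25 N with z stuck at 0.1007, so the lid is seated. Now the extras.

>>> drive_tool(
  moves=[
    [0,0,-0.05,0,0,0,0],
    [0,0,-0.05,0,0,0,0],
    [0.04,0.045,0,0,0,0,0],
    [0.04,0.045,0,0,0,0,0],
    [0.01,0,0,0,0,0,0],
    [0,0,0,0,0,0,0],
    [0,0,0,0,0,0,0],
  ],
)

```text
time_s: 13.57
position: [0.5703, 0.0827, 0.1463]
eef_rot: [-0.003, 0.002, 1.0, -0.003]
contact_force: [-0.2, -0.4, 0.1]
gripper_width: 0.0002
```

```bash
python3 - <<'E'
from h import *
np.set_printoptions(precision=4,suppress=True)
snap('scene','s3',(230,130,450,280),3)
s=r.observe();print(s['time_s'],s['position'],s['eef_rot'])
print([(np.round(d['position'],3).tolist(),round(d['score'],2)) for d in models.tip_of('nut0','scene')])
print([(np.round(d['position'],3).tolist(),round(d['score'],2)) for d in models.tip_of('lid_edge','scene')])
E
```

```text
13.6167 [0.5705 0.0825 0.1463] [-0.0033  0.0017  1.     -0.0027]
[([0.536, 0.085, 0.102], 0.56), ([0.487, 0.128, 0.101], 0.53)]
[([0.584, 0.051, 0.101], 0.6)]
```

View pics/s3.png

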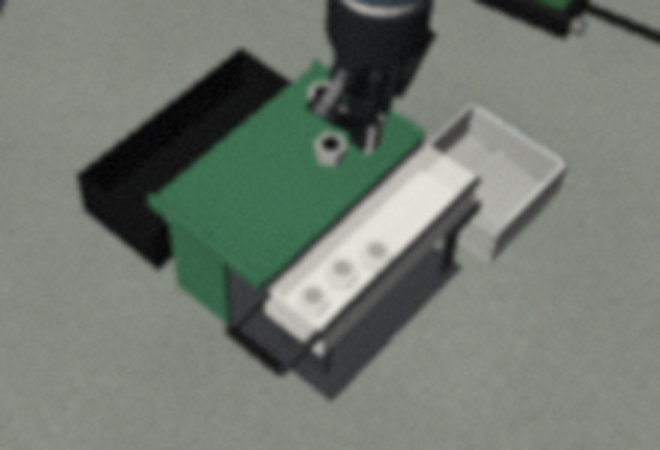

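The lid is shut, with its dark strip along the deck edge and the nuts visible through it. B and A are still on the deck.

>>> drive_tool(
  moves=[
    [0.006,0.003,0.05,0,0,0,0],
    [0,0,0.045,0,0,0,0],
    [0,0,0.01,0,0,0,0],
    [0,0,0,0,0,0,0],
  ],
)

```text
time_s: 14.05
position: [0.5706, 0.0809, 0.1032]
eef_rot: [-0.002, 0.003, 1.0, -0.003]
contact_force: [-0.3, 0.3, -0.2]
gripper_width: -0.0001
```

>>> drive_tool(
  moves=[
    [0.02,0,0,0,0,0,0],
    [0.025,0,0,0,0,0,0],
    [0.025,0,0,0,0,0,0],
    [0.025,0,0,0,0,0,0],
    [0.025,0,0,0,0,0,0],
  ],
)

```text
time_s: 14.47
position: [0.5216, 0.08, 0.1057]
eef_rot: [-0.001, 0.004, 1.0, -0.003]
contact_force: [0.3, 0.8, -0.8]
gripper_width: 0.0003
```

>>> drive_tool(
  moves=[
    [0.025,0.003,0,0,0,0,0],
    [0.025,0.003,0,0,0,0,0],
    [0.025,0,0,0,0,0,0],
    [0.025,0,0,0,0,0,0],
    [0.025,0,0,0,0,0,0],
    [0.02,0,0,0,0,0,0],
    [0.015,0,0,0,0,0,0],
    [0,0,0,0,0,0,0],
  ],
)

```text
time_s: 15.13
position: [0.4505, 0.0831, 0.112]
eef_rot: [0.003, 0.004, 1.0, -0.004]
contact_force: [0.2, 0.3, -0.6]
gripper_width: -0.0
```

>>> drive_tool(
  moves=[
    [0,0,-0.05,0,0,0,0],
    [0,0,-0.05,0,0,0,0],
    [-0.065,0.034,0,0,0,0,0],
    [-0.065,0.034,0,0,0,0,0],
    [-0.055,0.034,0,0,0,0,0],
    [0,0,0,0,0,0,0],
    [0,0,0,0,0,0,0],
  ],
)

```text
time_s: 15.72
position: [0.5288, 0.1248, 0.1576]
eef_rot: [0.007, 0.005, 1.0, -0.004]
contact_force: [0.2, 0.2, -0.4]
gripper_width: -0.0005
```

```bash
python3 - <<'E'
from h import *
viewer.snapshot('scene'); viewer.snapshot('top')
s=r.observe();print(s['time_s'],s['position'],s['eef_rot'])
for c in ('scene','top'):print([(np.round(d['position'],3).tolist(),round(d['score'],2)) for d in models.tip_of('nut0',c)])
E
```

```text
15.8167 [0.52798157 0.12441488 0.15746909] [ 0.00670274  0.00520831  0.99995776 -0.00352392]
[([0.489, 0.127, 0.104], 0.42)]
[([0.437, 0.088, 0.021], 0.61)]
```

>>> drive_tool(
  moves=[
    [-0.003,0,0.055,-0.002,0.004,-0.003,0],
    [0,0,0.055,0,0,0,0],
    [0,0,0.015,0,0,0,0],
    [0,0,0,0,0,0,0],
  ],
)

```text
time_s: 16.25
position: [0.5275, 0.1226, 0.1075]
eef_rot: [0.001, 0.001, 1.0, -0.0]
contact_force: [0.3, -0.6, -0.5]
gripper_width: -0.0003
```

>>> drive_tool(
  moves=[
    [0.02,0,0,0,0,0,0],
    [0.025,0,0,0,0,0,0],
    [0.025,0,0,0,0,0,0],
    [0.025,0,0,0,0,0,0],
  ],
)

```text
time_s: 16.58
position: [0.4878, 0.122, 0.1098]
eef_rot: [0.002, 0.002, 1.0, -0.001]
contact_force: [-0.9, -0.8, 0.3]
gripper_width: 0.0002
```

>>> drive_tool(
  moves=[
    [0.025,0,0.004,0,0,0,0],
    [0.025,0,0.003,0,0,0,0],
    [0.025,0,0.003,0,0,0,0],
    [0.02,0,0,0,0,0,0],
    [0.012,0,0,0,0,0,0],
    [0,0,0,0,0,0,0],
  ],
)

```text
time_s: 17.08
position: [0.439, 0.1226, 0.1109]
eef_rot: [0.005, 0.001, 1.0, -0.001]
contact_force: [0.3, 0.4, 0.3]
gripper_width: 0.0001
```

>>> drive_tool(
  moves=[
    [0,0,-0.08,0,0,0,0],
    [0,0,-0.08,0,0,0,0],
    [-0.05,-0.08,0,0,0,0,0.4],
    [-0.05,-0.08,0,0,0,0,0.4],
    [-0.05,-0.08,0,0,0,0,0.4],
    [-0.05,-0.08,0,0,0,0,0.4],
    [-0.05,-0.08,0,0,0,0,0.4],
    [-0.05,-0.08,0,0,0,0,0.4],
    [0,0,0,0,0,0,0.4],
  ],
)

```text
time_s: 17.83
position: [0.5652, -0.0768, 0.1857]
eef_rot: [0.012, -0.003, 1.0, -0.002]
contact_force: [-0.9, 1.0, -0.1]
gripper_width: 0.0339
```

```bash
python3 - <<'E'
from h import *
np.set_printoptions(precision=4,suppress=True)
snap('scene','s4',(230,130,450,280),3)
im=viewer.snapshot('top')
s=r.observe();print(s['time_s'],s['position'],s['eef_rot'],s['gripper_width'])
for c in ('scene','top'):
  for n in ('nut0','trough_bar','bin','dish','lid_edge'): print(c,n,[(np.round(d['position'],3).tolist(),round(d['score'],2)) for d in models.tip_of(n,c)])
E
```

```text
17.9333 [ 0.5623 -0.0723  0.1847] [ 0.0098 -0.0036  0.9999 -0.0008] 0.034097345440978505
scene nut0 [([0.504, 0.45, 0.004], 0.17)]
scene trough_bar [([0.611, -0.094, 0.095], 0.69)]
scene bin []
scene dish [([0.615, 0.205, 0.0], 0.75)]
scene lid_edge [([0.582, 0.053, 0.103], 0.79)]
top nut0 [([0.435, 0.09, 0.02], 0.56), ([0.432, 0.13, 0.017], 0.56), ([0.618, 0.207, 0.002], 0.36)]
top trough_bar []
top bin []
top dish [([0.618, 0.206, -0.0], 0.73)]
top lid_edge [([0.579, 0.047, 0.1], 0.69)]
```

View pics/s4.png

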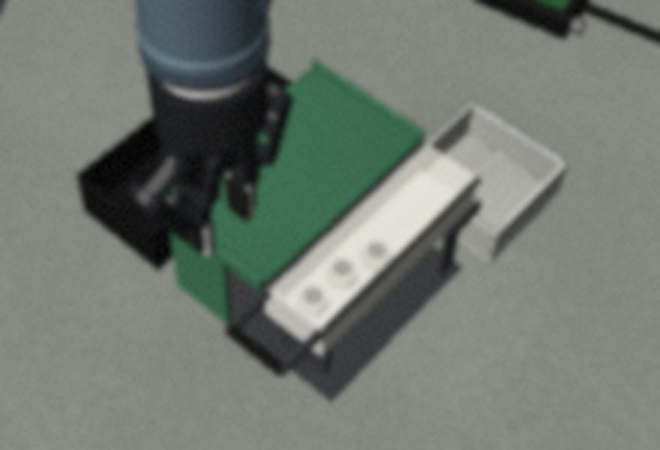

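Both extras are in the bin and the deck is clear. Now the bar.

>>> drive_tool(
  moves=[
    [-0.065,-0.03,0,0.0,0.006,0.002,0.4],
    [-0.06,-0.03,0,0,0,0,0.4],
    [0,0,0,0,0,0,0.4],
    [0,0,0,0,0,0,0.4],
  ],
)

```text
time_s: 18.77
position: [0.6101, -0.0918, 0.1832]
eef_rot: [-0.003, -0.003, 1.0, 0.0]
contact_force: [0.0, 0.7, -0.1]
gripper_width: 0.0342
```

>>> drive_tool(
  moves=[
    [-0.004,-0.012,0.07,0,0,0,0.4],
    [0,0,0.07,0,0,0,0.4],
    [0,0,0.07,0,0,0,0.4],
    [0,0,0.04,0,0,0,0.4],
    [0,0,0,0,0,0,0.4],
  ],
)

```text
time_s: 19.18
position: [0.6115, -0.0956, 0.083]
eef_rot: [0.0, -0.004, 1.0, -0.001]
contact_force: [-0.6, -0.1, 0.0]
gripper_width: 0.0339
```

>>> drive_tool(
  moves=[
    [0,0,0.022,0,0,0.002,0.4],
    [0,0,0,0,0,0,0],
    [0,0,0,0,0,0,0],
    [0,0,0,0,0,0,0],
    [0,0,0,0,0,0,0],
  ],
  squeeze=40,
)

```text
time_s: 19.6
position: [0.6106, -0.0954, 0.0763]
eef_rot: [0.0, -0.001, 1.0, -0.001]
contact_force: [-0.2, 1.9, -2.8]
gripper_width: 0.0082
```

>>> drive_tool(
  moves=[
    [0,0.005,-0.03,0,0,0,0],
    [0,0.006,-0.03,0,0,0,0],
    [0,0.0075,-0.03,0,0,0,0],
    [0,0.009,-0.029,0,0,0,0],
    [0,0.01,-0.028,0,0,0,0],
  ],
)

```text
time_s: 20.02
position: [0.6105, -0.0783, 0.1391]
eef_rot: [0.001, -0.001, 1.0, -0.0]
contact_force: [1.8, 2.1, -4.9]
gripper_width: 0.0087
```

```bash
cat > arc.py <<'E'
from h import *
s=r.observe();p=s['position'];w,x,y,z=s['eef_rot']
u=np.array([p[1]-.150,p[2]+.0167-.060]); phi=np.degrees(np.arctan2(u[1],-u[0]))
print(s['time_s'],np.round(p,4),'r',np.hypot(*u).round(4),'theta',np.radians(phi-7.67).round(3),'F',np.round(s['contact_force'],1),'w',s['gripper_width'],'corr',np.round(.64*np.array([z,w,-x]),4))
E
python3 arc.py
```

```text
20.0167 [ 0.6105 -0.0783  0.1391] r 0.2476 theta 0.264 F [ 1.8  2.1 -4.9] w 0.008655757936294833 corr [-0.0003  0.0004  0.0004]
```

>>> drive_tool(
  moves=[
    [0,0.012,-0.027,0,0,0,0],
    [0,0.0135,-0.027,0,0,0,0],
    [0,0.015,-0.026,0,0,0,0],
    [0,0.016,-0.025,0,0,0,0],
    [0,0.0175,-0.0245,0,0,0,0],
    [0,0.0185,-0.0235,0,0,0,0],
  ],
)

```text
time_s: 20.52
position: [0.6102, -0.0359, 0.2081]
eef_rot: [0.001, -0.001, 1.0, 0.0]
contact_force: [3.5, 3.2, -6.8]
gripper_width: 0.0085
```

```bash
python3 arc.py
```

```text
20.5167 [ 0.6102 -0.0359  0.2081] r 0.2484 theta 0.591 F [ 3.5  3.2 -6.8] w 0.008452991131001283 corr [0.0001 0.0009 0.0008]
```

>>> drive_tool(
  moves=[
    [0,0.0205,-0.022,0,0,0,0],
    [0,0.0215,-0.021,0,0,0,0],
    [0,0.0225,-0.02,0,0,0,0],
    [0,0.0235,-0.0185,0,0,0,0],
  ],
)

```text
time_s: 20.85
position: [0.61, 0.0028, 0.2445]
eef_rot: [0.002, -0.001, 1.0, -0.0]
contact_force: [2.1, 2.0, -5.6]
gripper_width: 0.0084
```

```bash
python3 arc.py
```

```text
20.85 [0.61   0.0028 0.2445] r 0.2493 theta 0.805 F [ 2.1  2.  -5.6] w 0.008447723570342841 corr [-0.0001  0.001   0.0007]
```

>>> drive_tool(
  moves=[
    [0,0.024,-0.0165,0,0,0,0],
    [0,0.025,-0.0155,0,0,0,0],
    [0,0.025,-0.014,0,0,0,0],
    [0,0.012,-0.006,0,0,0,0],
    [0,0,0,0,0,0,0],
    [0,0,0,0,0,0,0],
    [0,0,0,0,0,0,0],
  ],
)

```text
time_s: 21.43
position: [0.6097, 0.043, 0.2696]
eef_rot: [0.002, -0.002, 1.0, -0.001]
contact_force: [0.4, 0.5, -2.6]
gripper_width: 0.0083
```

```bash
python3 arc.py; python3 - <<'E'
from h import *
snap('scene','s5',(230,80,450,280),3);viewer.snapshot('top')
for c in ('scene','top'):print([(np.round(d['position'],3).tolist(),round(d['score'],2)) for d in models.tip_of('nut0',c)])
E
```

```text
21.4333 [0.6097 0.043  0.2696] r 0.2503 theta 0.995 F [ 0.4  0.5 -2.6] w 0.00834276981568418 corr [-0.0006  0.0014  0.0016]
[]
[([0.619, 0.208, 0.003], 0.55), ([0.403, 0.049, 0.001], 0.32)]
```

View pics/s5.png

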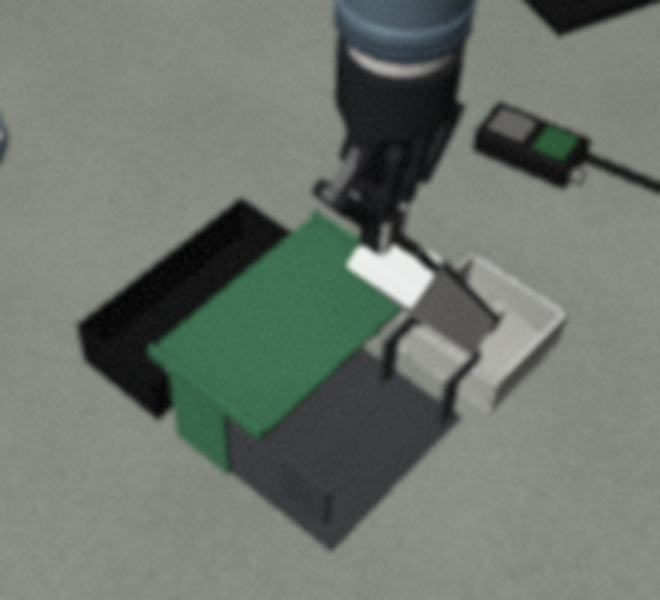

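>>> drive_tool(
  moves=[
    [0,0.015,-0.0065,0,0,0,0],
    [0,0.01,-0.004,0,0,0,0],
    [0,0,0,0,0,0,0],
    [0,0,0,0,0,0,0],
    [0,0,0,0,0,0,0],
    [0,0,0,0,0,0,0],
  ],
)

```text
time_s: 22.13
position: [0.6096, 0.0519, 0.2736]
eef_rot: [0.002, -0.001, 1.0, -0.002]
contact_force: [-0.5, -0.4, -3.6]
gripper_width: 0.0083
```

```bash
python3 arc.py; python3 - <<'E'
from h import *
a=snap('scene','x')[150:230,360:440];b=snap('top','y')[130:210,225:305]
cv2.imwrite('pics/c6.png',cv2.resize(np.hstack([a,b]),None,fx=5,fy=5,interpolation=cv2.INTER_CUBIC)[:,:,::-1])
E
```

```text
22.1333 [0.6096 0.0519 0.2736] r 0.2503 theta 1.034 F [-0.5 -0.4 -3.6] w 0.008344464175809557 corr [-0.0011  0.0011  0.0008]
```

View pics/c6.png

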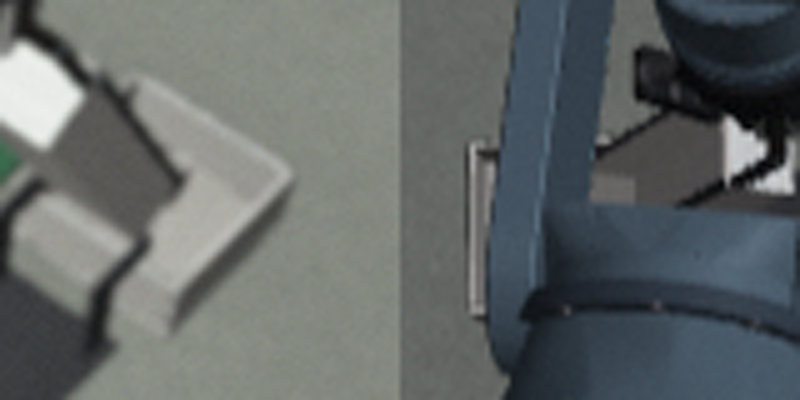

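The dish floor is hidden under the tipped trough, so this view settles nothing. I'll nudge up to the stop, wait, then lower and look.

>>> drive_tool(
  moves=[
    [0,0.012,-0.005,0,0,0,0],
    [0,0,0,0,0,0,0],
    [0,0,0,0,0,0,0],
    [0,0,0,0,0,0,0],
    [0,0,0,0,0,0,0],
    [0,0,0,0,0,0,0],
    [0,0,0,0,0,0,0],
    [0,0,0,0,0,0,0],
  ],
)

```text
time_s: 22.9
position: [0.6096, 0.0562, 0.2758]
eef_rot: [0.002, -0.001, 1.0, -0.002]
contact_force: [-0.7, -1.6, -2.6]
gripper_width: 0.0081
```

>>> drive_tool(
  moves=[
    [0,-0.026,0.012,0,0,0,0],
    [0,-0.0255,0.0135,0,0,0,0],
    [0,-0.025,0.015,0,0,0,0],
    [0,-0.0245,0.0165,0,0,0,0],
    [0,-0.024,0.018,0,0,0,0],
  ],
)

```text
time_s: 23.32
position: [0.6102, 0.0041, 0.247]
eef_rot: [0.003, -0.002, 1.0, -0.001]
contact_force: [-2.0, -1.2, 1.8]
gripper_width: 0.0083
```

```bash
python3 arc.py
```

```text
23.3167 [0.6102 0.0041 0.247 ] r 0.2506 theta 0.816 F [-2.  -1.2  1.8] w 0.008300384411712018 corr [-0.0007  0.0021  0.0013]
```

>>> drive_tool(
  moves=[
    [0,-0.024,0.019,0,0,0,0],
    [0,-0.023,0.0195,0,0,0,0],
    [0,-0.022,0.0205,0,0,0,0],
    [0,-0.021,0.0215,0,0,0,0],
    [0,-0.02,0.0225,0,0,0,0],
    [0,-0.0185,0.0235,0,0,0,0],
  ],
)

```text
time_s: 23.82
position: [0.6106, -0.0537, 0.1891]
eef_rot: [0.003, -0.001, 1.0, 0.0]
contact_force: [1.1, 3.4, -2.8]
gripper_width: 0.0081
```

```bash
python3 arc.py; python3 - <<'E'
from h import *
a=snap('scene','x')[140:260,320:440];b=snap('top','y')[130:210,225:305]
cv2.imwrite('pics/c7.png',np.hstack([cv2.resize(a,(400,400),interpolation=cv2.INTER_CUBIC),cv2.resize(b,(400,400),interpolation=cv2.INTER_CUBIC)])[:,:,::-1])
for c in ('scene','top'):print([(np.round(d['position'],3).tolist(),round(d['score'],2)) for d in models.tip_of('nut0',c)])
E
```

```text
23.8167 [ 0.6106 -0.0537  0.1891] r 0.2505 theta 0.487 F [ 1.1  3.4 -2.8] w 0.008066889299365526 corr [0.0003 0.0021 0.0005]
[([0.618, 0.224, 0.018], 0.62), ([0.592, 0.233, 0.004], 0.43)]
[([0.621, 0.224, 0.017], 0.63), ([0.586, 0.232, 0.006], 0.47), ([0.597, 0.208, 0.02], 0.45)]
```

View pics/c7.png

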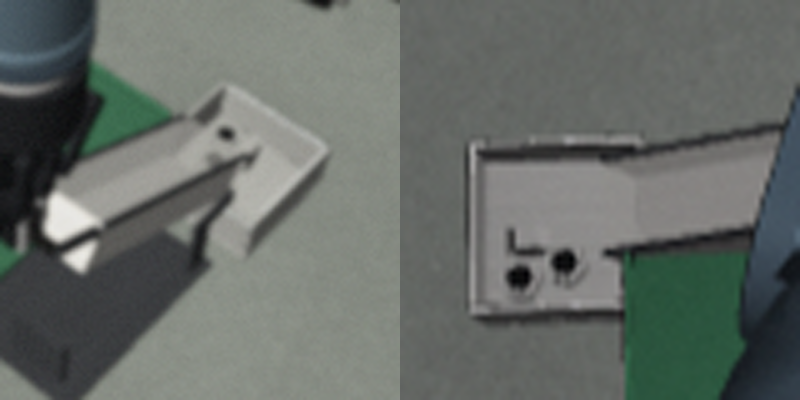

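The top view shows nuts in the dish at crop px (518,278) and (563,262), and probably a third standing on edge near (520,243). The detector reports three. Next I'll lower the rest of the way.

>>> drive_tool(
  moves=[
    [0,-0.0165,0.025,0,0,0,0],
    [0,-0.0155,0.0255,0,0,0,0],
    [0,-0.0145,0.026,0,0,0,0],
    [0,-0.013,0.027,0,0,0,0],
    [0,-0.0115,0.0275,0,0,0,0],
    [0,-0.01,0.028,0,0,0,0],
  ],
)

```text
time_s: 24.52
position: [0.6108, -0.0863, 0.1236]
eef_rot: [0.003, -0.002, 1.0, 0.0]
contact_force: [1.0, 2.4, -1.6]
gripper_width: 0.008
```

```bash
python3 arc.py
```

```text
24.5167 [ 0.6108 -0.0863  0.1236] r 0.2496 theta 0.194 F [ 1.   2.4 -1.6] w 0.007969078550947216 corr [0.0002 0.0021 0.0014]
```

>>> drive_tool(
  moves=[
    [0,-0.008,0.029,0,0,0,0],
    [0,-0.006,0.025,0,0,0,0],
    [0,-0.005,0.02,0,0,0,0],
    [0,-0.003,0.01,0,0,0,0],
    [0,0,0,0,0,0,0],
  ],
)

```text
time_s: 24.93
position: [0.6109, -0.0955, 0.0835]
eef_rot: [0.003, -0.002, 1.0, 0.002]
contact_force: [-3.6, 1.8, 8.9]
gripper_width: 0.0081
```

>>> drive_tool(
  moves=[
    [0,0,0.008,0,0,0,0],
    [0,0,0,0,0,0,0],
  ],
)

```text
time_s: 25.1
position: [0.6109, -0.0954, 0.0843]
eef_rot: [0.002, -0.002, 1.0, 0.002]
contact_force: [-1.8, 3.7, -2.0]
gripper_width: 0.0084
```

```bash
python3 arc.py; python3 - <<'E'
from h import *
snap('scene','s8',(290,140,440,270),4)
viewer.snapshot('top')
for n in ('trough_bar','lid_edge','trough_in'):
  for c in ('scene','top'): print(n,c,[(np.round(d['position'],3).tolist(),round(d['score'],2)) for d in models.tip_of(n,c)])
E
```

```text
25.1 [ 0.6109 -0.0954  0.0843] r 0.2488 theta 0.032 F [-1.8  3.7 -2. ] w 0.008385196161528758 corr [0.0011 0.0011 0.0014]
trough_bar scene [([0.611, -0.094, 0.094], 0.73)]
trough_bar top []
lid_edge scene [([0.581, 0.05, 0.101], 0.87), ([0.615, 0.146, 0.063], 0.54)]
lid_edge top [([0.579, 0.052, 0.098], 0.75), ([0.621, 0.228, 0.014], 0.49)]
trough_in scene [([0.618, 0.048, 0.062], 0.81)]
trough_in top []
```

View pics/s8.png

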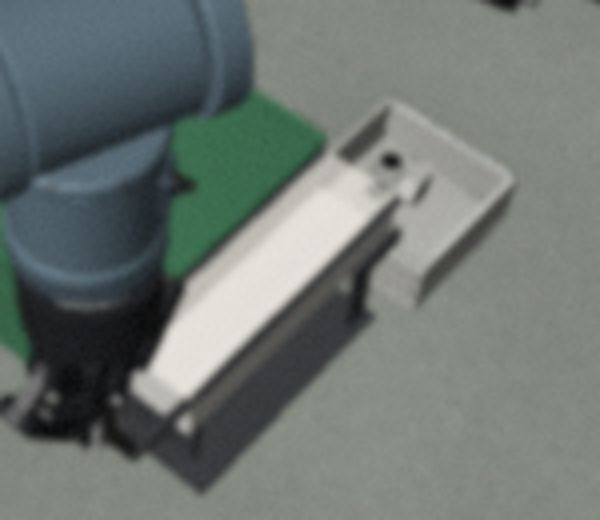

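The trough is empty and close to level, with the lid still shut and nuts in the dish. I'll ease down a little more to check it is at rest before letting go.

>>> drive_tool(
  moves=[
    [0,0,0.01,0,0,0,0],
    [0,0,0.01,0,0,0,0],
    [0,0,0.01,0,0,0,0],
  ],
)

```text
time_s: 25.75
position: [0.6117, -0.0955, 0.0825]
eef_rot: [0.002, -0.003, 1.0, 0.001]
contact_force: [-19.4, 5.7, 31.6]
gripper_width: 0.008
```

>>> drive_tool(
  moves=[
    [0,0,-0.006,0,0,0,0],
    [0,0,0,0,0,0,0],
  ],
)

```text
time_s: 25.92
position: [0.6115, -0.095, 0.0866]
eef_rot: [0.002, -0.004, 1.0, 0.001]
contact_force: [-1.0, 2.1, -2.4]
gripper_width: 0.0083
```

>>> drive_tool(
  moves=[
    [0,0,0,0,0,0,0.4],
    [0,0,0,0,0,0,0.4],
    [0,0,0,0,0,0,0.4],
    [0,0,0,0,0,0,0.4],
  ],
)

```text
time_s: 26.25
position: [0.6131, -0.0968, 0.0869]
eef_rot: [0.004, -0.004, 1.0, -0.001]
contact_force: [0.4, -0.3, 0.1]
gripper_width: 0.0341
```

>>> drive_tool(
  moves=[
    [0,0,-0.08,0,0,0,0.4],
    [0,0,-0.08,0,0,0,0.4],
    [0,0,-0.08,0,0,0,0.4],
    [0.05,-0.08,-0.03,0,0,0,0.4],
    [0.05,-0.08,-0.03,0,0,0,0.4],
    [0.05,-0.08,0,0,0,0,0.4],
    [0.05,-0.08,0,0,0,0,0.4],
    [0.05,-0.08,0,0,0,0,0.4],
    [0,0,0,0,0,0,0.4],
    [0,0,0,0,0,0,0.4],
  ],
)

```text
time_s: 27.08
position: [0.5113, -0.2667, 0.2117]
eef_rot: [0.005, -0.005, 1.0, -0.005]
contact_force: [-0.1, 0.3, 0.6]
gripper_width: 0.0343
```

```bash
python3 - <<'E'
from h import *
a=snap('scene','x')[130:280,230:450];b=snap('top','y')[130:265,225:365]
cv2.imwrite('pics/c9.png',np.hstack([cv2.resize(a,(440,400),interpolation=cv2.INTER_CUBIC),cv2.resize(b,(360,400),interpolation=cv2.INTER_CUBIC)])[:,:,::-1])
s=r.observe();print(s['time_s'],s['position'],s['contact_force'])
for n in ('nut0','trough_bar','lid_edge','bin','dish','mug','handset','driver'):
  for c in ('scene','top'): print(n,c,[(np.round(d['position'],3).tolist(),round(d['score'],2)) for d in models.tip_of(n,c)])
E
```

```text
27.1833 [ 0.5119613  -0.26546452  0.211409  ] [ 0.14169951 -0.18751846 -0.24456471]
nut0 scene [([0.62, 0.225, 0.018], 0.64), ([0.591, 0.231, 0.004], 0.46), ([0.502, 0.448, 0.001], 0.3)]
nut0 top [([0.622, 0.228, 0.016], 0.5), ([0.598, 0.208, 0.017], 0.49), ([0.434, 0.087, 0.02], 0.47), ([0.587, 0.232, 0.005], 0.41), ([0.368, -0.395, 0.004], 0.39)]
trough_bar scene [([0.611, -0.093, 0.093], 0.93)]
trough_bar top [([0.614, -0.096, 0.092], 0.94), ([0.619, 0.223, 0.015], 0.42)]
lid_edge scene [([0.58, 0.052, 0.104], 0.61)]
lid_edge top [([0.579, 0.047, 0.101], 0.67)]
bin scene [([0.406, 0.049, -0.002], 0.79)]
bin top [([0.407, 0.049, -0.001], 0.95), ([0.587, 0.23, 0.005], 0.47)]
dish scene [([0.613, 0.204, -0.001], 0.64), ([0.61, -0.092, 0.093], 0.52)]
dish top [([0.617, 0.207, 0.002], 0.74), ([0.404, 0.05, -0.0], 0.56)]
mug scene [([0.646, -0.451, -0.004], 0.94)]
mug top []
handset scene [([0.611, -0.091, 0.092], 0.37)]
handset top [([0.5, 0.446, -0.001], 0.73)]
driver scene [([0.365, -0.391, -0.002], 0.88)]
driver top [([0.369, -0.394, 0.001], 0.55)]
```

View pics/c9.png

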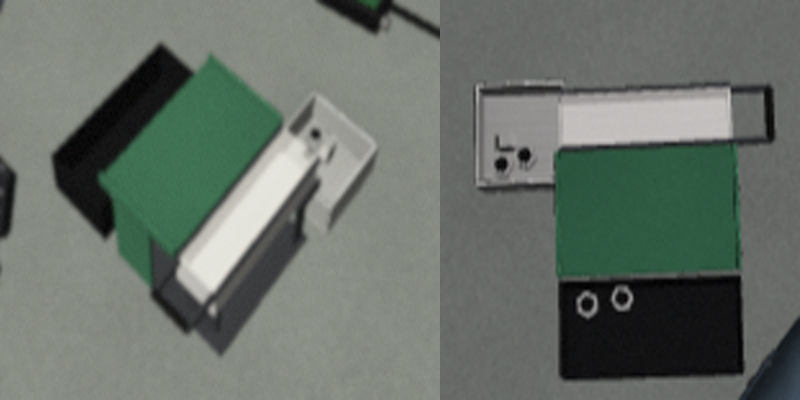

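The final view shows three nuts in the dish, one of them on edge, and two in the bin. The deck and trough are empty, the lid is shut and the trough is at rest. Handing in.

```bash
python3 -c "
from h import *
print(r.sign_off())"
```

```text
the job is handed in; nothing more can be done
None
```

The job is done and handed in at about 28 s on the robot's clock. I swept three nuts into the trough one at a time and pressed the lid shut. Then I swept the other two into the bin, raised the trough to about its stop to pour, lowered it and let go.

- **Nuts:** the last pictures show two nuts in the bin and none on the deck or in the trough. The top-camera detector placed three in the dish, one apparently standing on edge. It listed only one of the two bin nuts in that last look; the picture shows both. The third dish nut shows in the picture only as an "L" mark.
- **Lid:** it seated at about 25 N, against the 40 N limit. It still measured shut at the end (edge height 0.101–0.104 m, where 0.101 m is shut).
- **Trough:** the bar is back at 0.092–0.093 m, its rest height. The bar had shifted about 6–8 mm in the fingers during the pour. To check it was at rest I pressed down, which read about 32 N vertical (about 37 N in all) before I backed off and let go.
- **Other things:** the dish, mug, handset and screwdriver were found where they started. The bin read about 4 mm further in x than at the start, which is within the detector's error. The mug was missed in the last top view, and the handset was mislabelled in the scene view. Each was found in the other view.

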